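# Pin the spring strut into the pull tester, draw it out to the mark and hold

## Task

Check the spring strut on the bench pull tester: take the middle-sized of the three pins from the stand and push it down through the fork of the slide and the strut's eye until its head sits on the fork. Then take the slide by its upright handle, draw it out against the spring until its pointer stands level with the marker clamped on the rule, without running more than a centimetre past it, and finish while still holding the slide there by the handle for the reading. Leave the other two pins, and the caliper and the clamp near the stand, where they are.

Things in the scene. Friction and masses are not known exactly. Their poses are not given: they have to be found in the camera images.
- tester: Bench pull tester, fixed: grey base plate 565 x 120 x 12 mm with rail, slide, spring strut and force gauge in line. Origin on the bench under the fork's hole with the slide home; x points from the slide to the gauge, z up; the slide is drawn out towards -x. Plate from x -205 to +360 mm; strut tube (24 across, axis 63 high) x 40 to 165; gauge (70 wide, 84 high) x 216 to 361.
- slide (a joint): Travel of the slide in m: 0 home (as it starts, the fork's hole in line with the strut's eye), growing as it is drawn out along the tester's -x, stop at 0.062. Aluminium block 100 x 44 mm, its top 51 above the bench, with the fork at its gauge end and the handle at its outer end; about 1 N of friction, no catch.
- strut_rod (a joint): How far the strut's rod is pulled out of its tube, in m: 0 at rest. Its spring pulls back with about 5 N at the start and 1.7 N more for each 10 mm (13.6 N at 50 mm). It only comes along with the slide when the pin joins them.
- fork_hole (a point): Centre of the mouth of the fork's vertical hole, on the top face of the upper ear, 76 mm above the bench. Ears 30 x 30 mm, 7 thick, their tops at 76 and 57 above the bench; holes 11 mm across; the rail lies 25 above the bench below them. Moves with the slide; axes as the tester's.
- eye (a point): Centre of the top face of the eye at the end of the strut's rod, between the ears, 68.5 mm above the bench: a steel ring 25 across, 11 thick, with a vertical hole 11 mm across.
- handle (a point): Middle of the slide's upright round black handle, on its axis, 95 mm above the bench. Handle 25 mm across from 57 to 115 above the bench, on a collar 32 across; it stands 100 mm from the fork's hole towards the tester's -x. Moves with the slide.
- index (a point): Tip of the slide's small steel pointer beside the rail over the rule, on the tester's -y side. Moves with the slide.
- marker: Small dark pointer clamped on the steel rule at the tester's -y edge, 14 mm wide, fixed; its origin is at its tip on the rule and its axes are as the tester's. The slide's pointer stands level with it when index has x = 0 in this frame; this needs 25 to 50 mm of travel.
- stand: Aluminium pin stand fixed to the bench, 160 (its x) x 60 (its y) mm; top plate 6 thick with its upper face 70 above the bench. Origin on the bench under its centre. Three holes 14 mm across in a row along its x at -50, 0 and +50; the three pins hang in them by their heads, in any order.
- pin_mid: The middle-sized pin: knurled dark round head 29 mm across and 28 high, steel shank 9 mm across, 44 long below the head, its last 6 mm tapering to 4. Origin at the centre of the head's underside, z up along the head. About 60 g. It fits the fork and the eye.
- pin_small: The smallest pin, to be left: head 23 across and 22 high, shank 6 across, 36 long. Origin under the head.
- pin_large: The largest pin, to be left: head 36 across and 34 high, shank 12 across, 52 long. Origin under the head.
- caliper: Bystander, to be left: digital caliper lying flat, 230 x 60 x 12 (mm).
- c_clamp: Bystander, to be left: small C-clamp lying flat, about 130 x 90 x 24 (mm).
Things that resemble listed ones, but are neither listed nor needed, are in the scene too. Leave any turquoise look-alike of the pin_mid alone. Leave any blue look-alike of the marker alone.

How it is judged:
By the outcome, as a careful person would: the job done as asked, in the order asked, and still so for the second after the job is handed in, while the arm keeps its last pose, push and grip.
It also fails if it takes over 56 s, if anything falls off the work surface, if the arm or the gripper's body presses on something with over 40 N, if the wrist force passes 120 N, or if a joint passes its speed limit or range.

## Robot

A 6-joint arm with a two-finger parallel gripper is mounted at the origin on the work surface. World frame = base frame: x ahead of the robot, y to its left, z up, the work surface at z = 0. Lengths are in m, angles in degrees, forces in N, time in s.
With the tool pointing down it reaches from about 0.375 to 0.75 m from the base axis. Payload 9 kg.
Tool frame: the origin (TCP) lies where the fingers leave the gripper's body, on its centre line; the fingertips stand 73 mm ahead of it and the grasp point (between the pads) lies 54 mm ahead of it (robot.tip_reach is the distance from the TCP to the fingertips, in m); z points along the fingers, y is the direction in which the jaws open and shut (so a half turn about z gives the same grasp; the last joint's range is limited). The gripper opens to 85 mm and grips with 20 to 120 N. Pads are 22 mm wide; open, the fingers measure 114 mm over their backs; the gripper's body (76 mm by 85 mm) begins 54 mm behind the grasp point. The pads swing forward as they close: fully open they stand 13 mm farther back than shut.
Start: joints at [-76.988, 5.964, 5.575, 89.605, 0, 77.527], TCP at [0.258, -0.542, 0.304] pointing down, gripper open.
Joint ranges: [-171.21, 171.21], [-48.23, 106.86], [-62.78, 66.21], [-105.2, 120.99], [-86.42, 89.51], [-180, 180]. Speed limits (degrees/s): [127.2, 127.2, 147.25, 180, 180, 180].

## Interface

Orientations are given as [roll, pitch, yaw] about the fixed x, y, z axes, in that order (R = Rz(yaw) Ry(pitch) Rx(roll)).
In Python, from plant import robot gives the robot as it stands. Calls block until the motion is done:
- robot.move_pose(position, orientation): joint-space move of the TCP to a pose.
- robot.line_to(position, vel=0.15, rotation=None, guard=None): straight line of the TCP; rotation=None keeps the orientation; vel is the mean speed in m/s. With guard (N) it stops when the force on the tool has changed by that much, and returns True; else False.
- robot.goto_joints(angles): joint-space move.
- robot.set_gripper(opening): finger opening in m; the grip force is fixed at half the most; returns when the fingers have stopped.
- robot.pause(seconds).
- robot.ik(position, orientation): joint angles nearest the present ones, or None.
- robot.observe(): the state.
- robot.grab_frame(name): name is "scene" or "top"; returns the picture (420x560x3 uint8, blue, green, red); there is no depth.
- robot.get_calibration(name): a dict with "vertical_fov" (degrees; the focal length in pixels is half the picture's height over the tangent of half this angle, whatever the lens; pixels are square), "cx", "cy" (the principal point, pixels), "k1" (the pictures are not rectified: a ray, as slopes to the right and down, at radius r is drawn at 1 + k1 r^2 times it, then the intrinsics apply), "rvec" (rotation vector, rad) and "tvec" (3), from world to camera coordinates, as OpenCV has them. Camera axes: x right, y down, z forward; pixel columns grow to the right and rows downward; lengths in m; the calibration is good to about 2 mm. A picture is of the moment at which its call begins. get_calibration takes no time and is no camera call.
A pose or a line that the arm cannot do raises robot.IKError and nothing moves.
- robot.job_done(): hands the job in, once; it reports no verdict.
The state is a dict: "time": time; "q": joint angles; "qvel": joint speeds; "joint_torque": joint torques, N m; "tool_pos": TCP position; "tcp_rot": TCP orientation; "ft_force": force on the tool from outside, world axes, zero at the start; "torque": the same for the moment, N m; "gripper_width": finger opening in m.
Only numpy, scipy, OpenCV 4.12 (cv2) and the standard library are available. Lean on these libraries where they do the work, as an engineer would, in place of code of your own. Each camera call takes 0.05 s, during which the arm holds its last target. There are 200 camera calls.

## Working session

There is one attempt and no reset: what is moved stays moved. The work goes in short steps, each a Python script; the robot and the scene stay as the last script left them, time stands still between calls to the robot, and variables do not carry over. Pictures are saved under pics/ and viewed, about 8 in all and at most 12, crops included, and the job is handed in when it is done.

```bash
mkdir -p pics; ls; python3 - <<'E'
from plant import robot
import cv2,numpy as np
for n in("scene","top"):
    f=robot.grab_frame(n); cv2.imwrite(f"pics/{n}0.png",f)
    c=robot.get_calibration(n); print(n,c)
    R=cv2.Rodrigues(np.array(c["rvec"],float))[0]; print(-R.T@np.array(c["tvec"]))
print(robot.observe())
E
```

```text
pics
scene {'vertical_fov': 50.59203201980766, 'cx': 281.49174774181046, 'cy': 213.81480652134985, 'k1': -0.03292477679116298, 'rvec': array([ 2.16090351,  0.98989621, -0.40105323]), 'tvec': array([-0.25365178, -0.3396385 ,  1.16995483])}
[ 0.97239687 -0.52271657  0.57419468]
top {'vertical_fov': 46.70916120070068, 'cx': 281.7256702955663, 'cy': 213.25783959936115, 'k1': -0.1292148513979374, 'rvec': array([ 2.06780332, -2.12930149,  0.23787307]), 'tvec': array([-0.12530237,  0.60906188,  0.81542908])}
[ 0.40429474 -0.14297099  0.93149702]
{'time': 0.1, 'q': array([-7.69876286e+01,  5.99561603e+00,  5.53229570e+00,  8.96035702e+01,
       -8.31781740e-04,  7.75260565e+01]), 'qvel': array([-0.03330656, -0.06922605,  0.03521869, -0.00656897,  0.03143758,
        0.00262796]), 'joint_torque': array([ 6.63839703e-03, -5.58208823e+01,  5.04719388e+01,  1.31447983e-02,
       -2.42313454e-04,  5.77218913e-06]), 'tool_pos': array([ 0.25812984, -0.54141062,  0.30320324]), 'tcp_rot': array([-1.79934509e+02, -1.36359022e-02,  2.54863075e+01]), 'ft_force': array([ 0.24073356, -0.30666573, -0.49008864]), 'torque': array([0.01775439, 0.01349215, 0.00651346]), 'gripper_width': 0.08522504880122056}
```

View pics/scene0.png

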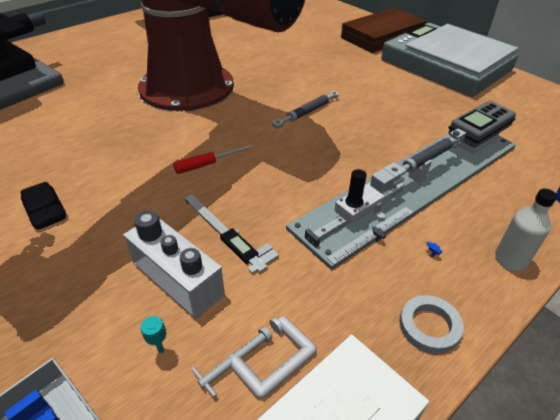

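View pics/top0.png

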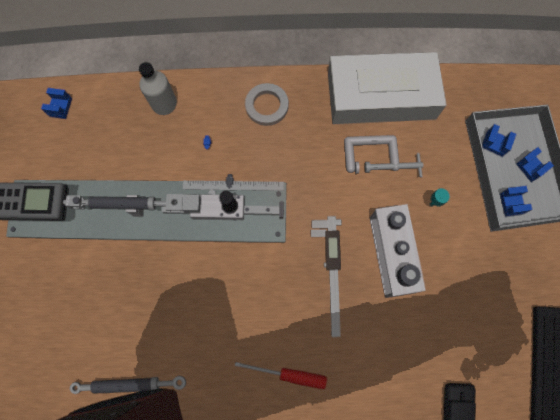

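The scene view shows the stand with the large pin at (147,222), small at (169,242) and mid at (190,259); the fork is near (385,178) and the handle at (357,188). In the top view the fork is near (180,203), the handle at (228,201), the marker at (229,181) and the mid pin at (397,219). I'll enlarge both areas.

```bash
cat > h.py <<'E'
import cv2,numpy as np
from plant import robot
def cal(n):
    c=robot.get_calibration(n); f=210/np.tan(np.radians(c["vertical_fov"]/2))
    return (cv2.Rodrigues(np.array(c["rvec"],float))[0],np.array(c["tvec"],float),
      np.array([[f,0,c["cx"]],[0,f,c["cy"]],[0,0,1]]),np.array([c["k1"],0,0,0.]))
def px2w(n,uv,z):
    R,t,K,d=cal(n)
    p=cv2.undistortPoints(np.array([[uv]],float),K,d)[0,0]
    r=R.T@np.array([p[0],p[1],1]); o=-R.T@t
    return o+r*(z-o[2])/r[2]
def w2px(n,P):
    R,t,K,d=cal(n)
    return cv2.projectPoints(np.array(P,float).reshape(-1,3),R,t,K,d)[0].reshape(-1,2)
def crop(img,x0,y0,w,h,s,name,step=10):
    c=cv2.resize(img[y0:y0+h,x0:x0+w],None,fx=s,fy=s,interpolation=cv2.INTER_CUBIC)
    for x in range(-(-x0//step)*step,x0+w,step):
        cv2.line(c,((x-x0)*s,0),((x-x0)*s,6),(0,255,255),1); cv2.putText(c,str(x),((x-x0)*s+2,16),0,.35,(0,255,255),1)
    for y in range(-(-y0//step)*step,y0+h,step):
        cv2.line(c,(0,(y-y0)*s),(6,(y-y0)*s),(0,255,255),1); cv2.putText(c,str(y),(8,(y-y0)*s+4),0,.35,(0,255,255),1)
    cv2.imwrite(name,c); return c
E
python3 - <<'E'
from h import *
t=cv2.imread("pics/top0.png"); s=cv2.imread("pics/scene0.png")
a=crop(t,155,168,140,78,5,"pics/_a.png"); b=crop(t,365,195,70,105,5,"pics/_b.png",10)
c=np.zeros((600,800,3),np.uint8)
a=crop(t,155,170,133,75,6,"pics/c1.png")
b2=crop(t,368,200,60,100,6,"pics/_b.png"); s2=crop(s,285,130,130,125,6,"pics/_s.png"); 
b3=crop(s,120,205,105,100,4,"pics/_s3.png")
o=np.zeros((600,790,3),np.uint8); o[:600,:360]=b2; o[:400,365:785]=b3; cv2.imwrite("pics/c2.png",o)
crop(s,285,150,130,100,6,"pics/c3.png")
E
```

```text
(no output)
```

View pics/c1.png

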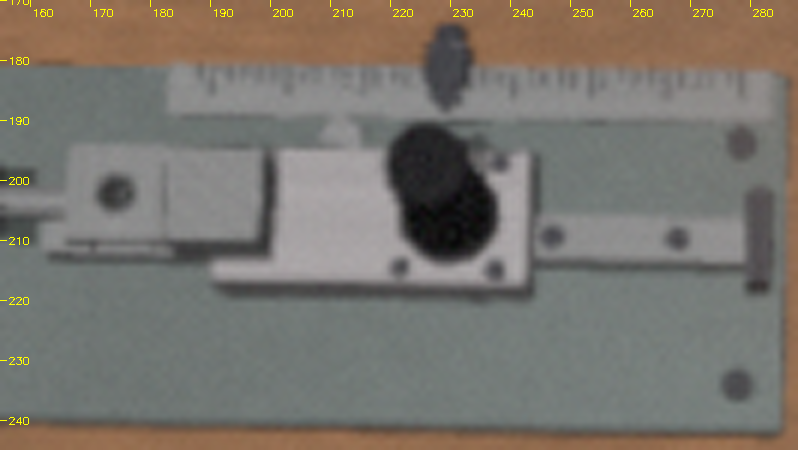

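View pics/c2.png

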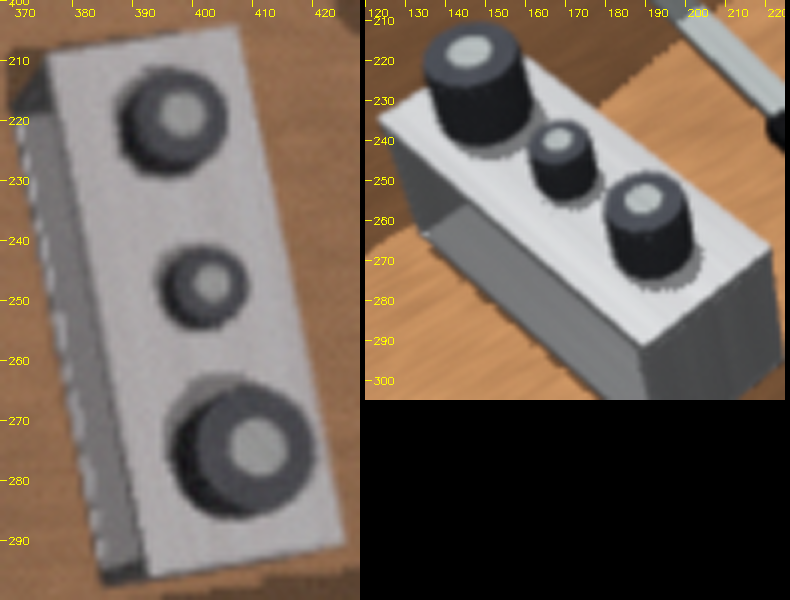

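View pics/c3.png

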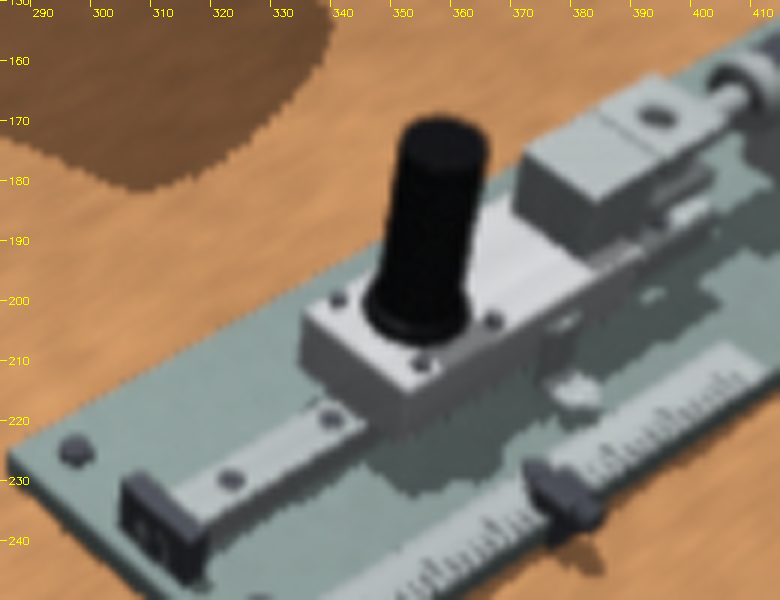

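```bash
cat > m.py <<'E'
from h import *
from scipy.optimize import least_squares
def tri(a,b):
    f=lambda P:np.r_[w2px("top",P)[0]-a,w2px("scene",P)[0]-b]
    r=least_squares(f,[.4,-.2,.05]); return r.x,np.abs(r.fun).max()
def T(x,y,x0,y0,s): return np.array([x0+(x+.5)/s-.5,y0+(y+.5)/s-.5])
t=lambda x,y:T(x,y,155,170,6); st=lambda x,y:T(x,y,368,200,6)
s=lambda x,y:T(x,y,285,150,6); ss=lambda x,y:T(x-365,y,120,205,4)
for n,a,b,z in [("fork",t(116,193),s(658,117),.076),("handle",t(427,162),s(444,142),.115),
 ("marker",t(447,109),s(530,463),.015),("index",t(340,118),s(595,402),.015),
 ("mid",st(183,115),ss(643,199),.098),("small",st(211,284),ss(558,139),.092),("large",st(259,447),ss(469,50),.104),
 ("plate -x-y",t(781,67),None,.012),("plate -x+y",t(781,432),None,.012)]:
    print(n,"top@z",px2w("top",a,z).round(4),*( ("scene@z",px2w("scene",b,z).round(4),tri(a,b)) if b is not None else ()))
E
python3 m.py
```

```text
fork top@z [0.6312 0.0536 0.076 ] scene@z [0.6344 0.0529 0.076 ] (array([0.6324479 , 0.05475471, 0.0736757 ]), np.float64(0.4405617899719232))
handle top@z [ 0.6273 -0.0465  0.115 ] scene@z [ 0.6297 -0.0464  0.115 ] (array([ 0.6282866 , -0.04566062,  0.11355622]), np.float64(0.43903233018716037))
marker top@z [ 0.6724 -0.0412  0.015 ] scene@z [ 0.6722 -0.0361  0.015 ] (array([ 0.67295982, -0.04007957,  0.01790675]), np.float64(0.8805066038426617))
index top@z [ 0.6704 -0.006   0.015 ] scene@z [ 0.6681 -0.0013  0.015 ] (array([ 0.66995714, -0.00592818,  0.01914297]), np.float64(0.44177091223923526))
mid top@z [ 0.5824 -0.3482  0.098 ] scene@z [ 0.5846 -0.3475  0.098 ] (array([ 0.58316214, -0.3475508 ,  0.09674265]), np.float64(0.5306691110960742))
small top@z [ 0.5328 -0.3539  0.092 ] scene@z [ 0.535  -0.3533  0.092 ] (array([ 0.5334496 , -0.35335335,  0.09075301]), np.float64(0.4739408865451651))
large top@z [ 0.4835 -0.361   0.104 ] scene@z [ 0.4847 -0.3595  0.104 ] (array([ 0.48397882, -0.36009111,  0.10384329]), np.float64(0.5849473919705588))
plate -x-y top@z [ 0.6842 -0.1509  0.012 ]
plate -x+y top@z [ 0.5627 -0.1473  0.012 ]
```

```bash
python3 - <<'E'
from h import *
p=[.5832,-.3477]; Y=7.1
robot.move_pose([*p,.26],[180,0,Y])
robot.set_gripper(.06)
robot.line_to([*p,.165],vel=.15)
print("g",robot.line_to([*p,.145],vel=.05,guard=6))
o=robot.observe(); print(o["tool_pos"],o["ft_force"])
robot.set_gripper(0.0)
o=robot.observe(); print(o["gripper_width"],o["tool_pos"],o["ft_force"],o["time"])
robot.line_to([*p,.25],vel=.15)
# over the fork, pin tip ~15 mm above the ear
f=np.array([.6325,.0537])
robot.line_to([*f,.25],vel=.25,rotation=[180,0,-2.1])
o=robot.observe(); print(o["gripper_width"],o["tool_pos"],o["tcp_rot"],o["ft_force"],o["time"])
im=robot.grab_frame("scene"); cv2.imwrite("pics/s1.png",im)
crop(im,330,60,130,130,4,"pics/s1c.png")
print(w2px("scene",[[*f,.076],[*f,.131],[*f,.136]]))
E
```

```text
g False
[ 0.58308135 -0.34758411  0.14472993] [-0.1947976  -0.40843307  0.33732633]
0.026868853036220115 [ 0.58349276 -0.3478944   0.14571198] [-0.91463641 -0.54433736  3.45653415] 3.625
0.026867486811678356 [0.63246168 0.05283803 0.24994923] [ 1.79987783e+02  3.69888840e-03 -2.15396176e+00] [-0.4223998  -0.91703087  0.29294331] 6.2417
[[393.70805554 168.41163383]
 [399.67378623 143.36523324]
 [400.24395471 140.96641341]]
```

View pics/s1c.png

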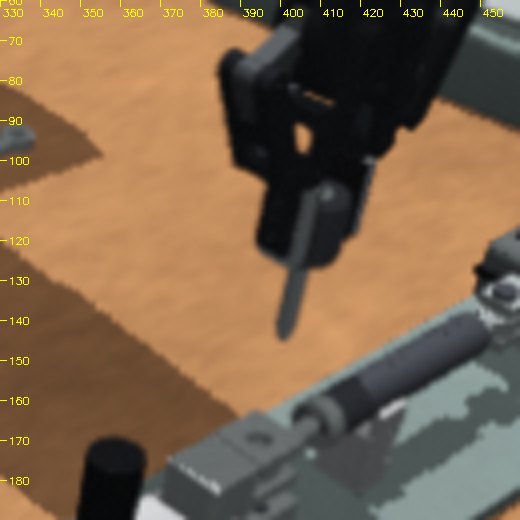

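Held upright at tip pixel about (400.6,143.4), with the hole at (394.9,168.9). I'll lower the tip to just above the hole and compare there.

```bash
python3 - <<'E'
from h import *
d=px2w("scene",[394.9,168.7],.076)-px2w("scene",[400.6,143.4],.1303)
print("hole-tip",d)
f=np.array([.6330,.0537])
robot.line_to([*f,.2025],vel=.12); robot.pause(.1)
o=robot.observe(); print(o["tool_pos"],o["time"])
im=robot.grab_frame("scene"); cv2.imwrite("pics/s2.png",im)
crop(im,360,130,60,50,12,"pics/s2c.png",5)
print(w2px("scene",[[*o["tool_pos"][:2],.076],[*o["tool_pos"][:2],.0828]]))
E
```

```text
hole-tip [ 0.00137082 -0.0010726  -0.0543    ]
[0.63350323 0.05352654 0.20368344] 6.9417
[[394.08494603 168.71384332]
 [394.79614053 165.74409171]]
```

View pics/s2c.png

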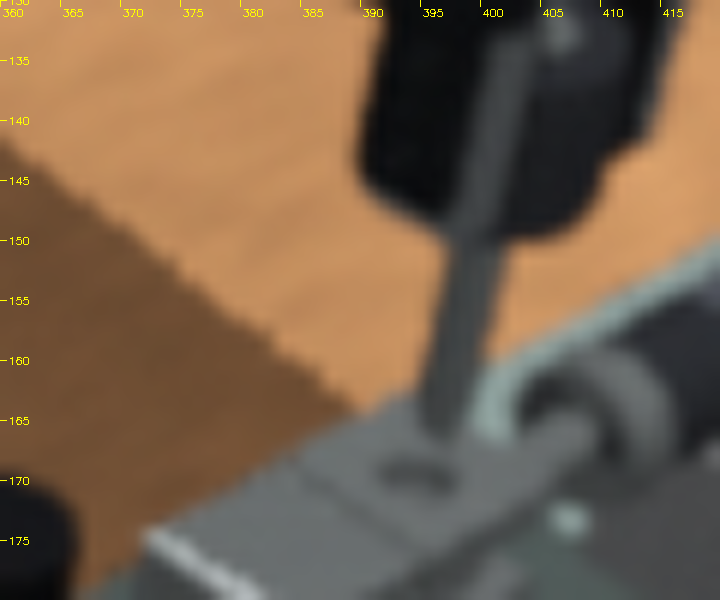

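```bash
python3 - <<'E'
from h import *
for zt in (.083,.084,.085): print(px2w("scene",[394.3,169.0],.076)-px2w("scene",[396.8,165.9],zt))
print(robot.observe()["tool_pos"])
E
```

```text
[-0.00198801 -0.00256624 -0.007     ]
[-0.0026723  -0.00138861 -0.008     ]
[-0.0033566  -0.00021098 -0.009     ]
[0.63355277 0.05357535 0.20378507]
```

```bash
python3 - <<'E'
from h import *
p=[.6318,.0523]
robot.line_to([*p,.2025],vel=.05); robot.pause(.2); o=robot.observe(); print(o["tool_pos"],o["ft_force"])
print(robot.line_to([*p,.170],vel=.04,guard=6))
o=robot.observe(); print(o["tool_pos"],o["ft_force"],o["torque"],o["time"])
E
```

```text
[0.63181535 0.05228729 0.20257048] [ 0.26286125 -0.87853763 -0.36476368]
False
[0.63168178 0.05248892 0.16984124] [ 0.74531639  1.92040444 -2.92102039] [ 0.63808961 -0.12849991  0.0283465 ] 8.4
```

```bash
python3 - <<'E'
from h import *
p=[.6316,.0530]
print(robot.line_to([*p,.1475],vel=.03,guard=12))
o=robot.observe(); print(o["tool_pos"],o["ft_force"],o["torque"],o["gripper_width"],o["time"])
im=robot.grab_frame("scene"); cv2.imwrite("pics/s3.png",im)
crop(im,345,110,90,75,8,"pics/s3c.png",5)
E
```

```text
True
[0.6316816  0.05274431 0.15168128] [-2.15488065 -0.49145708  6.66657231] [0.07325013 0.27501279 0.02398181] 0.02715424068596526 9.0083
```

View pics/s3c.png

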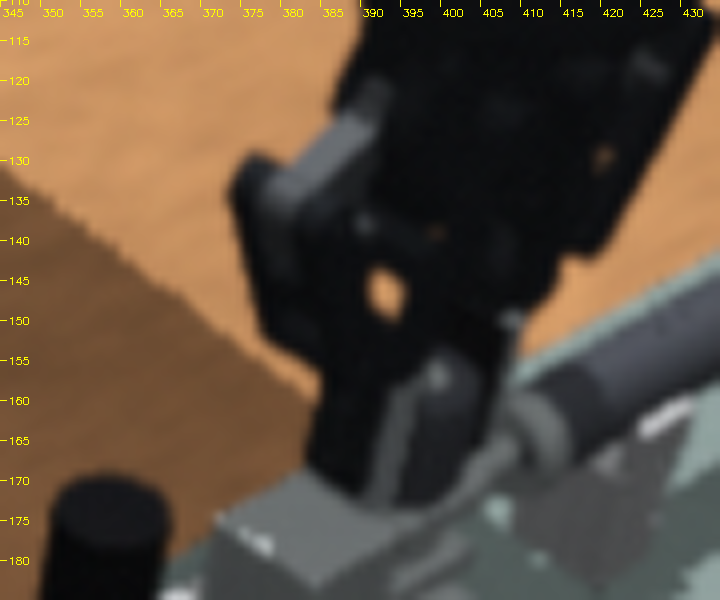

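The head sits on the fork, with contact exactly at the predicted TCP z of 0.1517. Next I release and take the handle.

```bash
python3 - <<'E'
from h import *
robot.set_gripper(.055)
robot.line_to([.6317,.0528,.21],vel=.15)
im=robot.grab_frame("top")
h=[.6281,-.0470]
robot.line_to([*h,.21],vel=.2)
print(robot.line_to([*h,.149],vel=.1,guard=8))
im=robot.grab_frame("scene"); cv2.imwrite("pics/s4.png",im)
robot.set_gripper(0.0)
o=robot.observe(); print(o["tool_pos"],o["ft_force"],o["torque"],o["gripper_width"],o["time"])
im=robot.grab_frame("scene"); cv2.imwrite("pics/s5.png",im)
crop(im,320,110,115,95,6,"pics/s5c.png",10)
E
```

```text
False
[ 0.62843924 -0.04713489  0.14986617] [-1.36528541  0.28476418  6.20518497] [ 0.10674226  0.2662762  -0.02348228] 0.02332871236502545 11.8833
```

View pics/s5c.png

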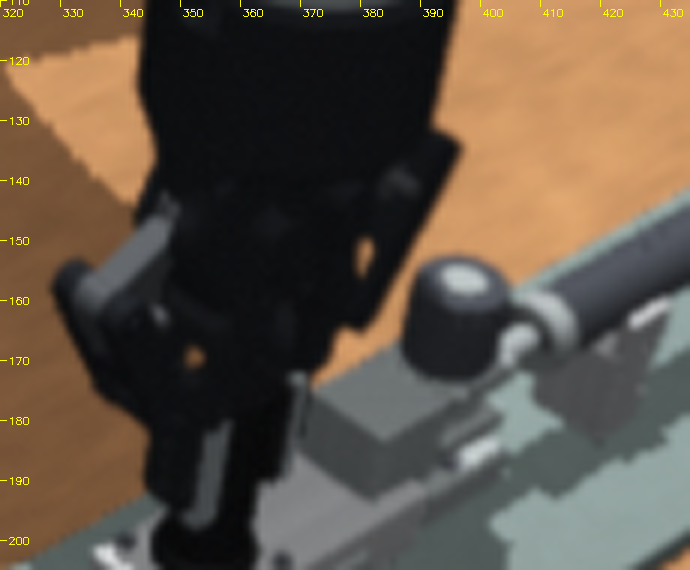

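Pin seated (head at (395,165), flush on the fork) and the handle is gripped. I'll draw out about 31 mm and look.

```bash
python3 - <<'E'
from h import *
s=np.array([.6284,-.0471,.1498]); u=np.array([-.0366,-.9993,0])
robot.line_to(s+u*.031,vel=.05); robot.pause(.3)
o=robot.observe(); print(o["tool_pos"],(o["tool_pos"]-s)@u,o["ft_force"],o["torque"],o["gripper_width"],o["time"])
im=robot.grab_frame("scene"); cv2.imwrite("pics/s6.png",im); t=robot.grab_frame("top"); cv2.imwrite("pics/t6.png",t)
a=crop(im,335,170,90,70,8,"pics/_a.png",5); b=crop(t,160,165,100,55,6,"pics/_b.png",5)
# left scene crop alone plus top under it
c=np.zeros((600,720,3),np.uint8); a=cv2.resize(im[195:235,345:405],None,fx=10,fy=10,interpolation=cv2.INTER_CUBIC)[:400]
b=cv2.resize(t[175:200,190:250],None,fx=8,fy=8,interpolation=cv2.INTER_CUBIC)
c[:400,:600]=a; c[400:600,:480]=b; cv2.imwrite("pics/c6.png",c)
E
```

```text
[ 0.6271956  -0.07648329  0.14987016] 0.029406802283807515 [-0.39740216  9.07803011  3.31115306] [ 1.5039382   0.05214215 -0.13372847] 0.02253083017075072 13.0083
```

View pics/c6.png

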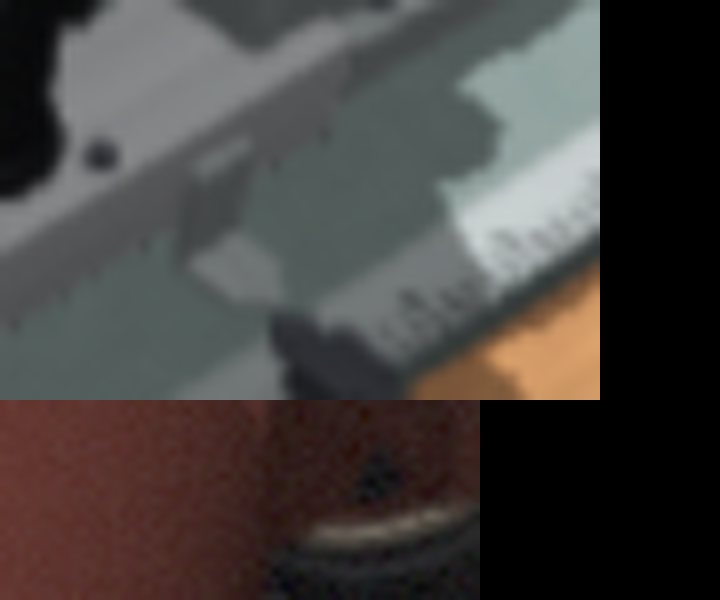

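```bash
python3 - <<'E'
from h import *
u=np.array([-.0366,-.9993,0]); v=np.array([.9993,-.0366,0])
for z in (.014,.017,.020):
    i0=px2w("scene",[384.2,216.4],z); i1=px2w("scene",[372.85,224.2],z); 
    for m in ([372.1,226.4],[372.9,226.7]):
        M=px2w("scene",m,z); print(z,"moved",((i1-i0)@u).round(4),"remaining",((M-i1)@u).round(4),"lateral",((M-i1)@v).round(4))
P=np.array([.67,-.04,.017]); print(w2px("scene",[P,P+.01*u,P+.01*v,P+[0,0,.01]]))
E
```

```text
0.014 moved 0.0311 remaining 0.0051 lateral 0.0029
0.014 moved 0.0311 remaining 0.0046 lateral 0.0043
0.017 moved 0.0309 remaining 0.0051 lateral 0.0029
0.017 moved 0.0309 remaining 0.0045 lateral 0.0043
0.02 moved 0.0307 remaining 0.0051 lateral 0.0029
0.02 moved 0.0307 remaining 0.0045 lateral 0.0043
[[370.69997569 226.32472724]
 [366.79628277 228.86085246]
 [374.92347579 229.54309807]
 [371.58165219 222.32167865]]
```

```bash
python3 - <<'E'
from h import *
s=np.array([.6284,-.0471,.1498]); u=np.array([-.0366,-.9993,0])
c=.0366
for k in range(3):
    robot.line_to(s+u*c,vel=.02); robot.pause(.4)
    o=robot.observe(); a=(o["tool_pos"]-s)@u; print(a,o["ft_force"],o["gripper_width"],o["time"])
    if abs(a-.035)<.0003: break
    c+=.035-a
im=robot.grab_frame("scene"); cv2.imwrite("pics/s7.png",im)
a=cv2.resize(im[205:245,340:395],None,fx=14,fy=14,interpolation=cv2.INTER_CUBIC); cv2.imwrite("pics/c7.png",a)
E
```

```text
0.03481438213592215 [-1.53480198  9.29601822  4.13538132] 0.023206075691768288 13.9417
```

View pics/c7.png

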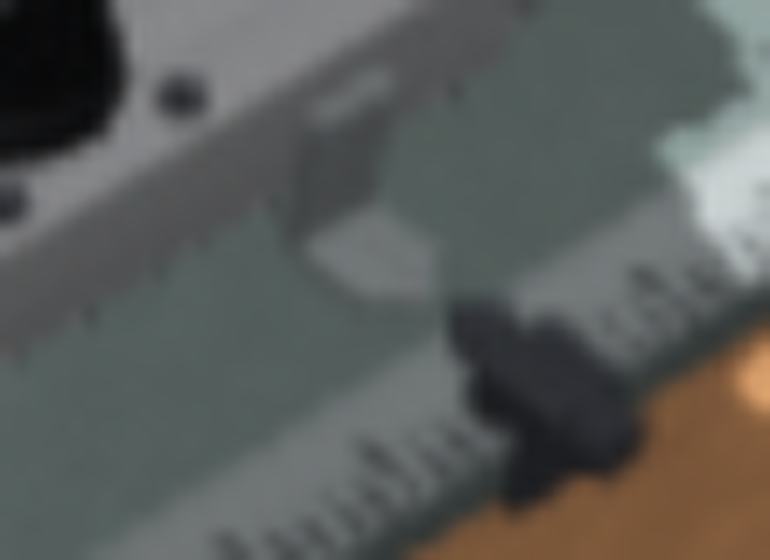

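```bash
python3 - <<'E'
from h import *
I={k:cv2.cvtColor(cv2.imread(f"pics/{k}.png"),6) for k in("scene0","s4","s5","s6","s7")}
def m(a,b,x0,y0,x1,y1,z,k=8):
    T=cv2.resize(I[a][y0:y1,x0:x1],None,fx=k,fy=k,interpolation=2); X,Y=x0-40,y0-10
    S=cv2.resize(I[b][Y:y1+45,X:x1+20],None,fx=k,fy=k,interpolation=2)
    r=cv2.matchTemplate(S,T,5); _,v,_,l=cv2.minMaxLoc(r)
    d=np.array(l)/k-[40,10]; c=np.array([(x0+x1)/2,(y0+y1)/2])
    u=np.array([-.0366,-.9993,0]); w=px2w("scene",c+d,z)-px2w("scene",c,z)
    print(a,b,"px",d,"score",round(v,3),"travel mm",(w@u*1e3).round(2),"lat",w[0]*1e3)
m("s4","s5",384,152,406,176,.090)
m("s5","s6",384,152,406,176,.090); m("s5","s7",384,152,406,176,.090)
m("s5","s7",388,152,404,163,.104)
m("scene0","s4",370,172,400,196,.065); m("scene0","s5",370,172,400,196,.065)
m("scene0","s7",374,202,387,219,.02)
E
```

```text
s4 s5 px [0. 0.] score 0.879 travel mm 0.0 lat 0.0
s5 s6 px [-10.625   5.625] score 0.948 travel mm 27.39 lat -1.9267526951699532
s5 s7 px [-12.75    6.625] score 0.932 travel mm 32.5 lat -2.5310788865511302
s5 s7 px [-12.125   6.875] score 0.966 travel mm 32.08 lat -1.1454320292703102
scene0 s4 px [-0.125  0.375] score 0.561 travel mm 0.96 lat 0.5192709206016666
scene0 s5 px [-0.75  0.5 ] score 0.774 travel mm 2.11 lat 0.01785682274846323
scene0 s7 px [-14.5     8.125] score 0.857 travel mm 36.29 lat -3.220641963017079
```

```bash
python3 - <<'E'
from h import *
u=np.array([-.0366,-.9993,0]); v=np.array([.9993,-.0366,0]); k=16;x0,y0=360,215
out=[]
for n in("scene0","s7"):
    c=cv2.imread(f"pics/{n}.png")[y0:y0+33,x0:x0+25]; c=cv2.resize(c,None,fx=k,fy=k,interpolation=2)
    c=np.clip(c.astype(float)*(1.0 if n=="scene0" else 1.7),0,255).astype(np.uint8)
    P0=px2w("scene",[371.8,226.1],.017)
    for a in range(-6,8,2):
        q=w2px("scene",[P0+u*a*1e-3-v*.03,P0+u*a*1e-3+v*.03]); q=((q-[x0,y0]+.5)*k-.5).round().astype(int)
        cv2.line(c,tuple(q[0].tolist()),tuple(q[1].tolist()),(0,0,255) if a==0 else (0,200,255),1)
    out.append(c)
cv2.imwrite("pics/c8.png",np.hstack(out))
E
```

```text
(no output)
```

View pics/c8.png

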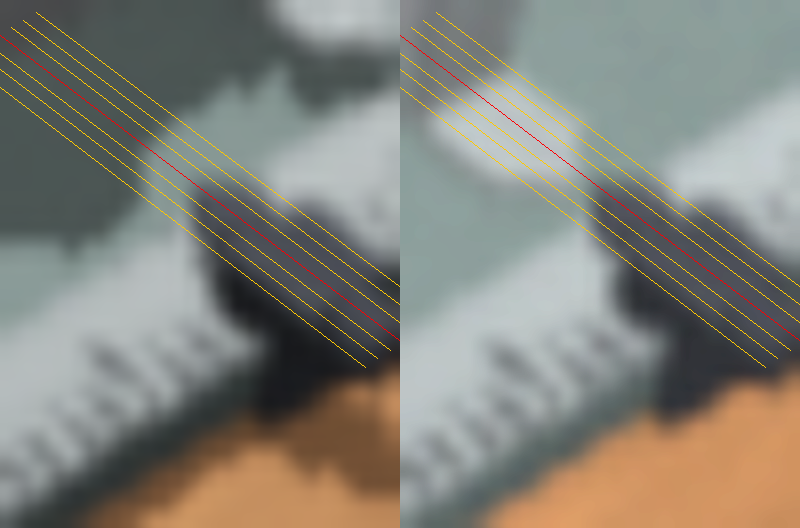

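```bash
python3 - <<'E'
from plant import robot
o=robot.observe(); print(o["tool_pos"],o["ft_force"],o["gripper_width"],o["time"])
robot.job_done()
E
```

```text
[ 0.62698435 -0.08188577  0.14988006] [-1.18344995  9.28241814  4.07421604] 0.02331621174976014 13.9917
the job is handed in; nothing more can be done
```

I pinned the slide to the strut with the middle-sized pin, drew it out about 35 mm to the marker, and handed the job in at 14.0 s still gripping the handle. The other two pins, the caliper and the clamp were not touched.

- **Pin:** it stopped with the gripper at 0.1517 m, the height expected for the head resting on the fork. A picture after release showed the head flush on the fork.
- **Travel:** the target was about 35.0 mm, measured in the first overhead picture. The gripper moved 34.8 mm. Tracking the slide in the scene pictures gave 34.4 mm and 35.6–36.3 mm.
- **Pointer at the marker:** in the enlarged scene view its tip lined up with the left part of the marker's tip. Measured to the middle of the marker's tip, it could be 2–3 mm past. Part of that may be the marker standing higher than the pointer, so I count level to within 1–2 mm but could not prove it. The arm hid this spot from the overhead camera, so the reading could not be checked from above.
- **Hold:** at hand-in the grip was steady, with about 9 N of spring pull on the tool.

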